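# Set the stop of a printing-block height gauge

### The job

Set the height stop of the green gauge to the setting block: fit the orange-handled driver over the red tang of the stop screw and turn it clockwise until the sprung nose just bears on the block lying below it. Stand the driver back upright in its blue tray, and draw the setting block by its knob along the channel so that it drags lightly under the nose and comes out clear of it, and leave it lying in the channel. Do not jam the block or disturb the other things on the bench.

Things in the scene. Friction and masses are not known exactly. Their poses are not given: they have to be found in the camera images.
- gauge: Green gauge fixed to the bench. Origin on the bench below the screw axis, z up. Base 12 mm thick (the channel floor), x -200..+75, y -35..+85 mm. The channel for the block runs along x between rails 46 mm apart, tops 22 mm high; a 22 mm high end plate at x = -192 mm. Column at y +50..+80 mm; its arm (36 mm in x, y -20..+80, z 68..94 mm) crosses the channel and carries the screw.
- stop: The stop: brass screw with its steel nose, moving up and down in the gauge's arm. Origin on the screw's axis at the underside of the brass head disc (4 mm thick), 107 mm above the bench when joint screw is 0, then 2.546 mm lower per radian. z up.
- screw (a joint): Angle of the stop screw in rad, 0 to 4.2; grows as it is turned clockwise seen from above, which lowers the stop 2.546 mm per rad (16 mm a turn). The nose meets the 36 mm setting block at 2.0 rad; 2.3 to 2.8 rad is a good light drag; above 3.2 rad it presses too hard. Stiff friction (0.06 N m): it stays where it is left.
- tang_top (a point): Middle of the top of the red tang on the screw's head; turns with the screw. x axis along the tang, z up. The tang is 24 mm long, 6 mm thick (3 mm in its uppermost 3 mm) and stands 15 mm above a brass disc of 40 mm diameter. At joint value 0 the tang lies along the gauge's x.
- nose_tip (a point): Lowest point of the round steel nose (10 mm diameter) on the screw's axis. Untouched it is 53.1 mm above the bench at screw 0, and 48 mm (the height of the setting block's top in the channel) at screw 2.0 rad. It is sprung: it yields up to 6 mm upwards, pushing 0.8 N at first touch and 0.5 N more per mm, then is solid.
- driver: Stubby driver, 90 mm tall, 160 g, standing on its socket. Origin at the centre of its underside, z up. Dark socket 40 mm across, 26 mm tall, with a slot open below, 30 mm long in the driver's x, 10 mm wide in y, 20 mm deep: it goes over the tang until its underside rests on the brass disc. Round orange handle, 26 mm diameter, 36 to 90 mm above the underside.
- tray: Blue shallow tray fixed to the bench where the driver stands at the start and at the end. 130 x 130 mm, 14 mm high, walls and floor 5 mm. Origin at the centre of its underside.
- setting_block: Wooden block 150 (x) x 40 (y) x 36 (z) mm, 300 g, lying in the channel below the nose, its x along the gauge's x, a brass strip near its +x end. Origin at the centre of its underside. Drawn to the gauge's -x it is clear of the nose once its origin is over 80 mm on the -x side of the screw's axis; it meets the end plate at 117 mm.
- block_knob (a point): Grip point of the setting block's upright steel knob: post of 18 mm diameter, from 36 to 76 mm above the block's underside, at x = -62 mm of the block; this point is 58 mm above the underside.
- print_block_a: Carved printing block 85 x 60 x 42 mm beside the gauge; bystander. Origin at the centre of its underside.
- print_block_b: Carved printing block 75 x 55 x 40 mm; bystander. Origin at the centre of its underside.
- print_block_c: Carved printing block 110 x 70 x 50 mm; bystander. Origin at the centre of its underside.
- dye_jar: Dye jar, 60 mm diameter, 55 mm tall, near the tray; bystander. Origin at the centre of its underside.
- mallet: Wooden mallet lying on the bench; bystander.
- brush: Brush lying on the bench; bystander.
There are look-alikes about, which are no part of the job. Leave any turquoise look-alike of the driver alone. What is shaped like the setting_block but turquoise is not meant.

How it is judged:
By the outcome, as a careful person would: the job done as asked, in the order asked, and still so for the second after the job is handed in, with the robot touching nothing.
It also fails if it takes over 67 s, if anything falls off the work surface, if the arm or the gripper's body presses on something with over 40 N, if the wrist force passes 120 N, or if a joint passes its speed limit or range.

### The arm

A 6-joint arm with a two-finger parallel gripper is mounted at the origin on the work surface. World frame = base frame: x ahead of the robot, y to its left, z up, the work surface at z = 0. Lengths are in m, angles in rad, forces in N, time in s.
With the tool pointing down it reaches from about 0.4 to 0.825 m from the base axis. Payload 7 kg.
Tool frame: the origin (TCP) lies midway between the tips of the shut fingers; the grasp point (between the pads) lies arm.hold_point_z behind it (arm.hold_point_z is the distance from the TCP to the grasp point, in m); z points along the fingers, y is the line along which they close (so a half turn about z gives the same grasp; the last joint's range is limited). The gripper opens to 88 mm and grips with 3 to 60 N. Pads are 19 mm wide; open, the fingers measure 130 mm over their backs; the gripper's body (78 mm by 193 mm) begins 47 mm behind the grasp point.
Start: joints at [1.635, 0.359, 0.012, 0, -1.224, -0.288], TCP at [0.15, 0.658, 0.227] pointing down, gripper open.
Joint ranges: [-3.07, 3.07], [-1.43, 2.12], [-1.02, 1.25], [-3.03, 1.67], [-3.05, -0], [-3.03, 3.03]. Speed limits (rad/s): [2.39, 2.39, 3.01, 3.14, 3.14, 3.14].

### API

Orientations are given as [roll, pitch, yaw] about the fixed x, y, z axes, in that order (R = Rz(yaw) Ry(pitch) Rx(roll)).
In Python, from station import arm gives the robot as it stands.
- The arm moves only by the shell command python3 -m crank 'ROWS' [OPENING] [FORCE]. ROWS is JSON, a list that holds one entry, the list of rows, each a list of 4 numbers: the shift along the tool's x, y, z in units of 25 mm (1.0 is 25 mm), then the turn about the tool's z in units of 5 degrees (1.0 is 5 degrees). A call has 1 to 12 rows; each row is the pose to reach, as a shift and turn from the pose commanded when the call began, along the tool's axes at that moment; what a row does not reach only later rows make up. A row lasts 1/8 s, in which the tool goes at most 62.5 mm and 10.7 degrees, less where a joint would pass 70% of its speed; a pose out of reach is approached as far as the arm can. A call with a gripper value outside its range is refused whole. OPENING is the closure, from 0 (fully open) to 1 (shut), set as the call begins (- or left out, the last holds). The fingers move at their own pace and stop on an object; FORCE is the grip in N (left out, the last holds). Time passes only in rows, so rows that repeat a pose let the fingers close. It gives the time, the measured TCP pose, the force, the opening and the grip force at its end, in the units of the state.
- arm.get_state(): the state, without advancing time (a new reading comes with each control period).
- arm.grab_frame(name): name is "scene" or "top" or "wrist"; returns (picture, depth): 384x512x3 uint8, red, green, blue; 384x512 float32, m along the optical axis (not along the pixel's ray), 0 where there is no reading.
- arm.get_calibration(name): a dict with "mtx" (3x3 intrinsics, pixels), "k1" (the pictures are not rectified: a ray, as slopes to the right and down, at radius r is drawn at 1 + k1 r^2 times it, then the intrinsics apply), "R" (3x3) and "t" (3): a world point X has camera coordinates R X + t; the wrist camera has in their place "mount" (4x4, takes a point from camera to tool coordinates, whose origin is the TCP and whose axes are the flange's). Camera axes: x right, y down, z forward; pixel columns grow to the right and rows downward; lengths in m; the calibration is good to about 2 mm. A picture is of the moment at which its call begins: read the wrist's pose just before it. get_calibration takes no time and is no camera call.
- arm.job_done(): hands the job in; it is judged then, once.
Trained networks look in the newest picture that a camera, given by its name, has taken for a name from the list of things; names that differ only in an ending like _2 or _b are one class to them, and where a whole thing is asked for, a point or a joint stands for the part that bears it (a point fixed in the world has none). Each returns a list of dicts, best first, with "score" (0 to 1); they miss things now and then, are a little off and sometimes report something else, mostly with a low value. They report only what shows in the picture. A call takes as long as a camera call. They do not tell look-alikes from the thing itself.
- arm.recognise(thing, camera): "extent" ([left, top, width, height] in pixels, round what is visible of it).
- arm.trace(thing, camera): "mask" (384x512 bool, what is visible of it) and "extent" ([left, top, width, height] in pixels, round what is visible of it).
The state is a dict: "t": time; "q": joint angles; "qd": joint speeds; "joint_efforts": joint torques, N m; "eef_pos": TCP position; "ee_rot": TCP orientation; "force": force on the tool from outside, world axes, zero at the start; "moment": the same for the moment, N m; "width": finger opening in m; "gripper_force": force on a finger pad.
Only numpy, scipy, OpenCV 4.12 (cv2) and the standard library are available. Lean on these libraries where they do the work, as an engineer would, in place of code of your own. Each camera call takes 0.05 s, during which the arm holds its last target. There are 200 camera calls.

## Working session

There is one attempt and no reset: what is moved stays moved. The work goes in short steps, Python scripts to look and compute and a shell command to move; the robot and the scene stay as the last step left them, time stands still between calls to the robot, and variables do not carry over. Pictures are saved under pics/ and viewed, at most 10 in all, crops included, and the job is handed in when it is done.

```bash
ls; mkdir -p pics; cat > h.py <<'E'
import numpy as np, cv2
from station import arm
from scipy.spatial.transform import Rotation as Ro
def cam(n, st=None):
    c=arm.get_calibration(n)
    if 'R' in c: R=np.array(c['R']);t=np.array(c['t']);return c,R.T,-R.T@t
    st=st or arm.get_state()
    T=np.eye(4);T[:3,:3]=Ro.from_euler('xyz',st['ee_rot']).as_matrix();T[:3,3]=st['eef_pos']
    M=T@np.array(c['mount']);return c,M[:3,:3],M[:3,3]
def rays(c,uv):
    K=np.array(c['mtx'],float)
    return cv2.undistortPoints(np.array(uv,float).reshape(-1,1,2),K,np.array([c['k1'],0,0,0,0.])).reshape(-1,2)
def cloud(n,depth,st=None):
    c,R,o=cam(n,st);h,w=depth.shape
    v,u=np.mgrid[:h,:w];r=rays(c,np.stack([u.ravel(),v.ravel()],1))
    P=np.c_[r,np.ones(len(r))]*depth.reshape(-1,1)
    return (P@R.T+o).reshape(h,w,3)
def atz(n,uv,z,st=None):
    c,R,o=cam(n,st);r=rays(c,uv);d=np.c_[r,np.ones(len(r))]@R.T
    return o+d*((z-o[2])/d[:,2:])
def snap(n,name=None):
    st=arm.get_state();p,d=arm.grab_frame(n)
    if name: cv2.imwrite(f'pics/{name}.png',p[:,:,::-1])
    return st,p,d
E
python3 - <<'E'
from h import *
st,p,d=snap('top','top0');P=cloud('top',d)
st2,p2,d2=snap('scene','scene0')
np.save('top_P.npy',P);print(st,arm.hold_point_z)
for th in ['gauge','stop','driver','tray','setting_block','block_knob','tang_top','dye_jar','print_block_a']:
    for r in arm.trace(th,'top')[:3]:
        m=r['mask']&(d>0);q=P[m]
        if len(q): print(th,round(r['score'],2),r['extent'],np.median(q,0).round(3),q.min(0).round(3),q.max(0).round(3),p[m].mean(0).round())
E
```

```text
pics
{'t': 0.0, 'q': array([ 1.63512517e+00,  3.59377092e-01,  1.10689260e-02, -3.84453515e-04,
       -1.22408817e+00, -2.88108946e-01]), 'qd': array([-2.47582758e-04,  6.69413340e-04,  6.42112448e-04,  1.75741171e-03,
        2.61313497e-04,  2.89717263e-05]), 'joint_efforts': array([-2.75808407e-04, -5.82708907e+01,  2.93055117e+01,  6.99730933e+00,
        6.87092674e-03, -1.55447933e-04]), 'eef_pos': array([0.14969351, 0.65769224, 0.22562722]), 'ee_rot': array([ 3.13995589e+00, -1.08158117e-04, -2.23910940e-01]), 'force': array([0.35105637, 0.43320731, 0.14680457]), 'moment': array([ 0.08031505, -0.03472933, -0.00957669]), 'gripper_force': 0.0, 'width': 0.08743381027270261} 0.0188
stop 0.4 [200.3, 177.7, 10.3, 13.2] [0.586 0.147 0.109] [0.567 0.128 0.003] [0.623 0.178 0.127] [220. 160.  93.]
driver 0.49 [339.6, 205.0, 12.8, 13.4] [ 0.487 -0.286  0.052] [ 0.468 -0.306 -0.   ] [ 0.509 -0.272  0.1  ] [133.  96.  74.]
tray 0.8 [317.2, 183.3, 46.4, 50.6] [ 0.516 -0.276  0.006] [ 0.432 -0.36  -0.006] [ 0.588 -0.203  0.098] [ 80. 125. 211.]
tray 0.2 [390.9, 130.5, 13.6, 59.6] [ 0.682 -
[... 727 characters left out ...]
.9, 16.8] [0.585 0.104 0.048] [0.563 0.047 0.015] [0.61  0.197 0.094] [211. 178. 128.]
tang_top 0.56 [198.1, 177.1, 16.2, 11.9] [0.586 0.146 0.109] [0.567 0.128 0.103] [0.604 0.165 0.127] [220. 161.  93.]
dye_jar 0.8 [330.5, 160.6, 24.3, 16.8] [ 0.634 -0.284  0.054] [ 0.609 -0.313  0.009] [ 0.663 -0.258  0.063] [107. 140. 199.]
print_block_a 0.96 [113.0, 158.9, 21.5, 22.7] [0.642 0.422 0.04 ] [0.605 0.395 0.009] [0.68  0.455 0.047] [120.  83.  54.]
print_block_a 0.93 [124.6, 203.7, 27.6, 33.0] [0.482 0.363 0.049] [0.429 0.332 0.003] [0.538 0.406 0.059] [104.  71.  47.]
print_block_a 0.9 [193.2, 140.9, 29.1, 19.3] [0.703 0.148 0.041] [ 0.673  0.106 -0.004] [0.739 0.201 0.05 ] [110.  75.  50.]
```

```bash
python3 - <<'E'
import cv2
a=cv2.imread('pics/top0.png')[120:300,100:420];b=cv2.imread('pics/scene0.png')
import numpy as np
a=cv2.resize(a,(800,450),interpolation=cv2.INTER_CUBIC);cv2.imwrite('pics/top0c.png',a)
E
```

```text
(no output)
```

View pics/top0c.png

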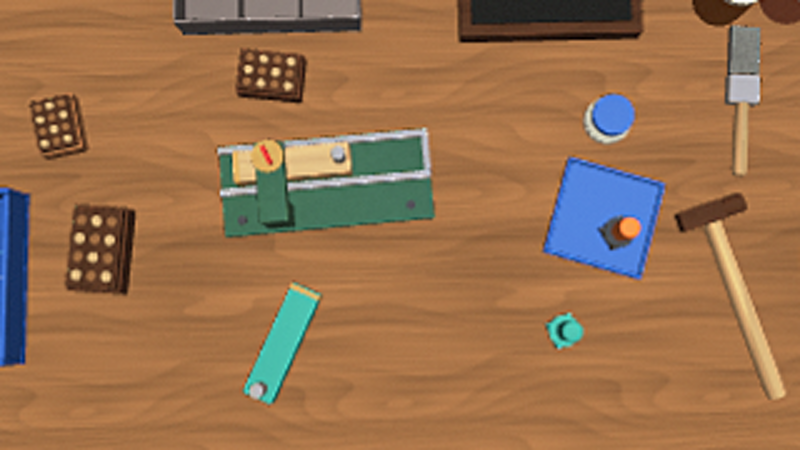

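View pics/scene0.png

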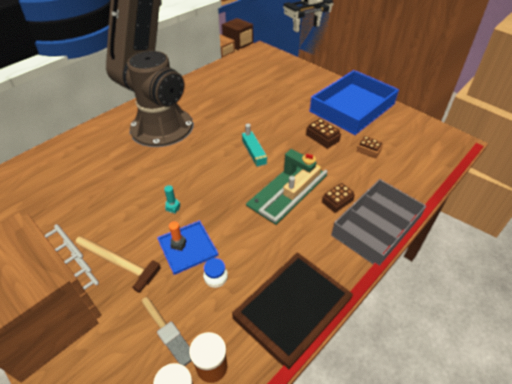

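The gauge's screw (red tang) is at about px (268,155) of the crop, with the block's knob at (338,155), so its -x runs to the image's right, which is world -y. The orange driver stands in the blue tray at (625,230); the turquoise look-alikes are elsewhere. Next I'll measure these from colour.

```bash
cat >> h.py <<'E'
def to(x,y,z,yaw=None,cmd=None):
    """units of a row for TCP target; yaw in rad"""
    st=arm.get_state();p=np.array(cmd[:3] if cmd else st['eef_pos']);R=Ro.from_euler('xyz',st['ee_rot']).as_matrix()
    s=R.T@(np.array([x,y,z])-p)/.025
    tr=0 if yaw is None else -np.degrees((yaw-st['ee_rot'][2]+np.pi)%(2*np.pi)-np.pi)/5
    print('row',np.r_[s,tr].round(2),'yaw now',st['ee_rot'][2].round(3))
E
python3 - <<'E'
from h import *
p=cv2.imread('pics/top0.png')
h=cv2.cvtColor(p,cv2.COLOR_BGR2HSV).astype(int)
def cen(m,z,lab):
    n,l,s,c=cv2.connectedComponentsWithStats(m.astype(np.uint8));i=1+np.argmax(s[1:,4])
    uv=np.argwhere(l==i)[:,::-1];P=atz('top',uv,z);q=P[:,:2]-P[:,:2].mean(0);w,v=np.linalg.eigh(q.T@q/len(q))
    print(lab,s[i],c[i].round(1),P.mean(0).round(4),'ang',np.degrees(np.arctan2(v[1,1],v[0,1])).round(1),np.sqrt(w).round(4))
u=np.mgrid[:384,:512][1];v=np.mgrid[:384,:512][0]
box=lambda a,b,c,e:(u>a)&(u<b)&(v>c)&(v<e)
H,S,V=h[...,0],h[...,1],h[...,2]
cen(box(335,362,200,225)&(H<14)&(S>170)&(V>180),.095,'driver top')
cen(box(195,220,170,195)&((H<6)|(H>172))&(S>150),.122,'tang')
cen(box(228,242,175,190)&(S<50)&(V>100),.088,'knob')
P=np.load('top_P.npy')
m=box(184,275,172,215)&(H>65)&(H<85)&(S>60)
q=P[m];q=q[(abs(q[:,2]-.012)<.008)][:,:2].astype(np.float32);print('green base',cv2.minAreaRect(q))
m=box(314,368,180,235)&(H>100)&(H<125)&(S>90)
q=P[m][:,:2].astype(np.float32);print('tray',cv2.minAreaRect(q))
to(.55,.15,.25,0)
E
```

```text
driver top [348 208   7   7  11] [350. 212.] [ 0.4843 -0.2894  0.095 ] ang -137.5 [0.0038 0.008 ]
tang [204 178   5   8  14] [206.1 181.5] [0.5844 0.1444 0.122 ] ang -153.2 [0.0015 0.0071]
knob [232 178   6   6  27] [234.6 180.7] [0.5904 0.0608 0.088 ] ang -151.1 [0.0044 0.0047]
green base ((0.5590375661849976, 0.08083882927894592), (0.10698799788951874, 0.2715090215206146), 3.9359967708587646)
tray ((0.4935992360115051, -0.1863986998796463), (0.16908562183380127, 0.3618772625923157), 9.054945945739746)
row [20.12 16.27 -0.94 -2.56] yaw now -0.224
```

```bash
python3 -m crank '[[[20,16.3,-2,-2.5],[20,16.3,-2,-2.5],[20,16.3,-2,-2.5],[20,16.3,-2,-2.5],[20,16.3,-2,-2.5],[20,16.3,-2,-2.5],[20,16.3,-2,-2.5],[20,16.3,-2,-2.5],[20,16.3,-2,-2.5],[20,16.3,-2,-2.5]]]' 0; python3 -c "
from h import *
print(arm.get_calibration('wrist'));st=arm.get_state();print(st['t'],st['eef_pos'],st['ee_rot'])
to(.484,-.289,.25,0)"
```

```text
t: 1.8
eef_pos: [0.5345, 0.1654, 0.2755]
ee_rot: [-3.141, -0.001, -0.005]
force: [0.1, 1.6, 0.1]
width: 0.0875
gripper_force: 0.0
{'mtx': array([[326.46040649,   0.        , 255.67838922],
       [  0.        , 326.46040649, 190.22531318],
       [  0.        ,   0.        ,   1.        ]]), 'k1': -0.03640146481190092, 'mount': array([[-2.29040554e-05, -9.61314182e-01, -2.75454247e-01,
         7.46132534e-02],
       [ 9.99999874e-01,  1.16384266e-04, -4.89322273e-04,
         2.76101073e-04],
       [ 5.02450981e-04, -2.75454224e-01,  9.61314058e-01,
        -1.57629642e-01],
       [ 0.00000000e+00,  0.00000000e+00,  0.00000000e+00,
         1.00000000e+00]])}
1.8 [0.53447947 0.1653663  0.27553386] [-3.14097632e+00 -8.93142408e-04 -5.37157985e-03]
row [-1.92 18.19  1.01 -0.06] yaw now -0.005
```

```bash
python3 -c "
from h import *
st,p,d=snap('wrist','w1');np.save('w1d.npy',d);import pickle;pickle.dump(st,open('w1.pkl','wb'))
P=cloud('wrist',d,st)
h=cv2.cvtColor(p,cv2.COLOR_RGB2HSV).astype(int);H,S,V=h[...,0],h[...,1],h[...,2]
z=P[...,2]
m=((H<6)|(H>172))&(S>150)&(z>.1)
uv=np.argwhere(m)[:,::-1];Q=P[m];print('tang px',uv.mean(0),len(uv),Q.mean(0),np.median(Q[:,2]),np.percentile(Q[:,2],95))
r=cv2.minAreaRect(atz('wrist',uv,.121,st)[:,:2].astype(np.float32));print(r)
m=(z>.098)&(z<.112)&(d>0);Q=P[m];print('disc',len(Q),np.median(Q,0),cv2.minEnclosingCircle(Q[:,:2].astype(np.float32)))
"
```

```text
tang px [278.04137931 122.25517241] 145 [0.58612151 0.14402481 0.12101331] 0.12116070763352249 0.12348961625353483
((0.5862242579460144, 0.1440914124250412), (0.023517554625868797, 0.0052474495023489), 28.39844512939453)
disc 1125 [0.58635677 0.14428089 0.10758486] ((0.5856733322143555, 0.14393368363380432), 0.020007358863949776)
```

View pics/w1.png

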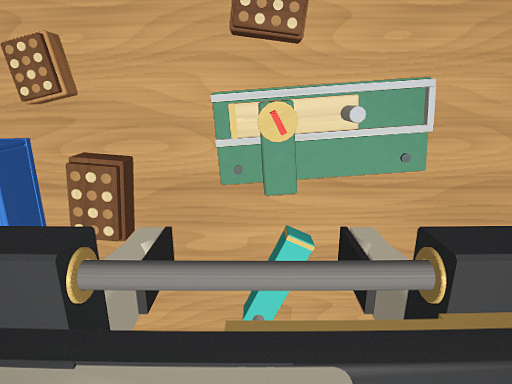

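```bash
python3 -m crank '[[[-2,18.2,1,0],[-2,18.2,1,0],[-2,18.2,1,0],[-2,18.2,1,0],[-2,18.2,1,0],[-2,18.2,1,0],[-2,18.2,1,0],[-2,18.2,1,0],[-2,18.2,1,0]]]' 0; python3 -c "
from h import *
st,p,d=snap('wrist','w2');np.save('w2d.npy',d);import pickle;pickle.dump(st,open('w2.pkl','wb'));print(st['eef_pos'])
"
```

```text
t: 2.98
eef_pos: [0.4803, -0.2891, 0.2495]
ee_rot: [-3.142, 0.001, -0.009]
force: [-0.2, 0.5, 0.5]
width: 0.0873
gripper_force: 0.0
[ 0.48026987 -0.28907905  0.24949174]
```

View pics/w2.png

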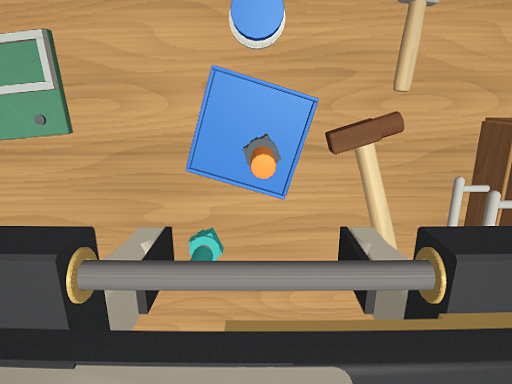

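In w1 the tang is at (278,122), running along about 28° world. In w2 the driver's handle is at (262,163), with the dark socket partly visible behind it. I'll zoom in for the socket's orientation.

```bash
python3 -c "
from h import *
import pickle
st=pickle.load(open('w2.pkl','rb'));d=np.load('w2d.npy');p=cv2.imread('pics/w2.png');P=cloud('wrist',d,st)
c=p[120:200,215:315];cv2.imwrite('pics/w2c.png',cv2.resize(c,(750,600),interpolation=cv2.INTER_CUBIC))
h=cv2.cvtColor(p,cv2.COLOR_BGR2HSV).astype(int);H,S,V=h[...,0],h[...,1],h[...,2]
m=(P[...,2]>.088)&(P[...,2]<.102)&(H<16)&(S>150);Q=P[m];print('handle top',len(Q),np.median(Q,0),cv2.minEnclosingCircle(Q[:,:2].astype(np.float32)))
z=P[...,2];m=(z>.022)&(z<.036)&(abs(P[...,0]-.484)<.04)&(abs(P[...,1]+.289)<.04);Q=P[m];print('sock',len(Q),Q[:,:2].mean(0),np.median(Q[:,2]),cv2.minAreaRect(Q[:,:2].astype(np.float32)),Q.min(0),Q.max(0))
m=(H>100)&(H<125)&(S>120)&(abs(P[...,0]-.5)<.12)&(abs(P[...,1]+.28)<.1)&(z<.03);Q=P[m];print('tray',cv2.minAreaRect(Q[:,:2].astype(np.float32)))
w1=pickle.load(open('w1.pkl','rb'));d=np.load('w1d.npy');p=cv2.imread('pics/w1.png');P=cloud('wrist',d,w1);z=P[...,2]
h=cv2.cvtColor(p,cv2.COLOR_BGR2HSV).astype(int);H,S,V=h[...,0],h[...,1],h[...,2]
m=(H>60)&(H<90)&(S>60)&(abs(z-.012)<.006)&(P[...,0]>.48);Q=P[m];print('base',cv2.minAreaRect(Q[:,:2].astype(np.float32)))
m=(abs(z-.088)<.006)&(S<60)&(abs(P[...,0]-.59)<.03)&(abs(P[...,1]-.06)<.03);Q=P[m];print('knob',len(Q),Q.mean(0),cv2.minEnclosingCircle(Q[:,:2].astype(np.float32)))
"
```

```text
handle top 194 [ 0.48584528 -0.29344992  0.09413038] ((0.4564235806465149, -0.4221666157245636), 0.1426970660686493)
sock 424 [ 0.49721124 -0.29534891] 0.03038214242432466 ((0.49171552062034607, -0.29508286714553833), (0.03373269364237785, 0.03883952647447586), 18.90941047668457) [ 0.47641863 -0.31807692  0.02216974] [ 0.51173127 -0.2742788   0.03268812]
tray ((0.5103163719177246, -0.2826380133628845), (0.12934859097003937, 0.12921294569969177), 72.7007827758789)
base ((0.5655322074890137, 0.07985325157642365), (0.11873511970043182, 0.2735675871372223), 3.803177833557129)
knob 238 [0.59185907 0.0603115  0.08693096] ((0.591849684715271, 0.059660013765096664), 0.009022909216582775)
```

View pics/w2c.png

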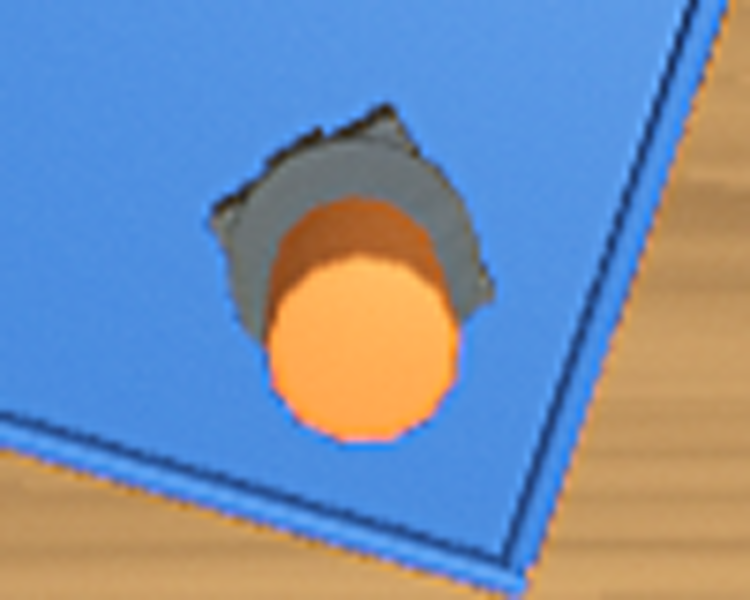

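```bash
python3 -c "
from h import *
import pickle
st=pickle.load(open('w2.pkl','rb'))
uv=np.array([[215,215],[390,105],[490,295],[265,170],[280,152],[325,130]])/7.5+[215,120]
for z in (.025,.031):
  P=atz('wrist',uv,z,st);print(z,(P-[.486,-.2935,0])[:,:2].round(4).tolist())
  e=P[1]-P[0];f=P[2]-P[1];print(np.linalg.norm(e),np.degrees(np.arctan2(e[1],e[0])),np.linalg.norm(f),np.degrees(np.arctan2(f[1],f[0])))
"
```

```text
0.025 [[0.0102, 0.0183], [0.0271, -0.0091], [-0.0029, -0.0249], [0.0172, 0.0104], [0.0199, 0.008], [0.0233, 0.001]]
0.032200452127284215 -58.36482118755849 0.03388793932655448 -152.14391539189128
0.031 [[0.0111, 0.0181], [0.0277, -0.0089], [-0.0018, -0.0245], [0.018, 0.0103], [0.0207, 0.008], [0.024, 0.001]]
0.031694778571648194 -58.36482118755854 0.03335576559480997 -152.1439153918913
```

```bash
python3 -c "
from h import *
print(arm.get_state()['q']);to(.4865,-.294,.051,0)"; python3 -m crank '[[[0.26,0.2,3,0],[0.26,0.2,5,0],[0.26,0.2,6.8,0],[0.26,0.2,7.9,0],[0.26,0.2,7.9,0],[0.26,0.2,7.9,0]]]' 0.3; python3 -m crank '[[[0,0,0,0],[0,0,0,0],[0,0,0,0],[0,0,0,0],[0,0,0,0],[0,0,0,0]]]' 1 40;python3 -m crank '[[[0,0,-1,0],[0,0,-3,0],[0,0,-5,0],[0,0,-7,0],[0,0,-7,0],[0,0,-7,0]]]'
```

```text
[-1.90722793e-01  1.56029824e-01 -2.08678538e-01 -1.29378378e-04
 -1.20642652e+00  1.75412440e+00]
row [ 0.24  0.24  7.95 -0.09] yaw now -0.007
t: 3.78
eef_pos: [0.4886, -0.2922, 0.0538]
ee_rot: [3.141, -0.002, -0.004]
force: [0.2, -0.1, 0.6]
width: 0.0613
gripper_force: 0.0
t: 4.53
eef_pos: [0.4875, -0.2928, 0.0526]
ee_rot: [3.141, -0.0, -0.005]
force: [-0.6, -0.2, 3.8]
width: 0.0253
gripper_force: 40.0
t: 5.28
eef_pos: [0.4867, -0.2922, 0.2265]
ee_rot: [-3.141, 0.001, -0.006]
force: [-0.2, -1.3, -1.7]
width: 0.0252
gripper_force: 40.0
```

```bash
python3 -c "
from h import *
to(.586,.144,.215,0)"
```

```text
row [  3.87 -17.47   0.47  -0.07] yaw now -0.006
```

```bash
python3 -m crank '[[[1.9,-2.4,0,0],[3.87,-17.5,0.4,0],[3.87,-17.5,0.4,0],[3.87,-17.5,0.4,0],[3.87,-17.5,0.4,0],[3.87,-17.5,0.4,0],[3.87,-17.5,0.4,0],[3.87,-17.5,0.4,0],[3.87,-17.5,0.4,0],[3.87,-17.5,0.4,0],[3.87,-17.5,0.4,0]]]'; python3 -c "
from h import *
st,p,d=snap('wrist','w3');np.save('w3d.npy',d);P=cloud('wrist',d,st);print(st['eef_pos'])
q=p[150:384,120:400];cv2.imwrite('pics/w3c.png',cv2.resize(p,(800,600))[:,:,::-1])"
```

```text
t: 6.65
eef_pos: [0.5864, 0.143, 0.2172]
ee_rot: [3.141, 0.0, -0.007]
force: [-0.7, -0.6, -1.0]
width: 0.0253
gripper_force: 40.0
[0.58638771 0.14297508 0.21719577]
```

View pics/w3c.png

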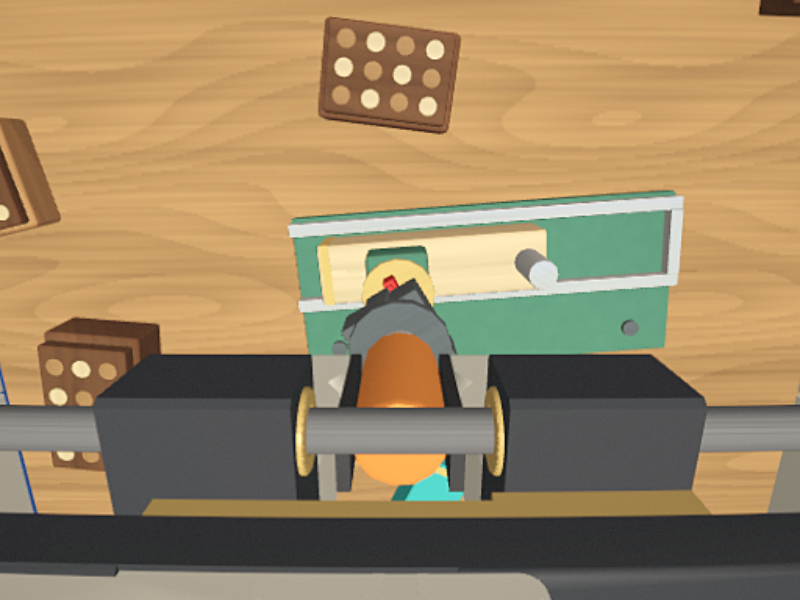

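w3 shows the driver held, its grey socket rim at about (400,320) and the red tang peeking out at (390,283). I'll fit the socket rim to get the driver's offset in the grip.

```bash
python3 -c "
from h import *
from scipy.optimize import least_squares
st=arm.get_state();d=np.load('w3d.npy');P=cloud('wrist',d,st);p=cv2.imread('pics/w3.png')
e=st['eef_pos'];u0=e[2]-.0476
Q=P-e; m=(abs(Q[...,0])<.05)&(abs(Q[...,1])<.035)
z=P[...,2]-u0
print(np.histogram(z[m],bins=np.arange(-.1,.1,.004)))
s=m&(z>.020)&(z<.031);c=Q[s];print(len(c),c.min(0),c.max(0),np.median(z[s]))
# front rim per y-bin
pts=[]
for y in np.arange(-.018,.018,.002):
    k=c[(abs(c[:,1]-y)<.001)]
    if len(k): pts.append([k[:,0].max(),y])
pts=np.array(pts);print(pts.round(4).tolist())
hd=m&(z>.045)&(z<.088);k=Q[hd];print('handle front',len(k))
r=least_squares(lambda a:np.hypot(k[:,0]-a[0],k[:,1]-a[1])-.013,[0,0],loss='soft_l1',f_scale=.001);print(r.x,np.abs(r.fun).mean())
"
```

```text
(array([  24,   28,   31,   31,   30,  210,   66,    0,    7,  638,   13,
         13,   33,    6,    0,    0,    0,    0,    0,    0,    0,    0,
          0,    0,    4,   81,   92,   91,   86,  169,  115, 1391,    3,
          0,   47,  113,  146,  217,  350,  358,  395,  487,  443,  359,
        434,  440,  357,  910,  510]), array([-1.00000000e-01, -9.60000000e-02, -9.20000000e-02, -8.80000000e-02,
       -8.40000000e-02, -8.00000000e-02, -7.60000000e-02, -7.20000000e-02,
       -6.80000000e-02, -6.40000000e-02, -6.00000000e-02, -5.60000000e-02,
       -5.20000000e-02, -4.80000000e-02, -4.40000000e-02, -4.00000000e-02,
       -3.60000000e-02, -3.20000000e-02, -2.80000000e-02, -2.40000000e-02,
       -2.00000000e-02, -1.60000000e-02, -1.20000000e-02, -8.00000000e-03,
       -4.00000000e-03,  8.32667268e-17,  4.00000000e-03,  8.00000000e-03,
        1.20000000e-02,  1.60000000e-02,  2.00000000e-02,  2.40000000e-02,
        2.80000000e-02,  3.20000000e-02,  3.60000000e-02,  4.00000000e-02,
        4.40000000e-02,  4.80000000e-02,  5.20000000e-02,  5.60000000e-02,
        6.00000000e-02,  6.40000000e-02,  6.80000000e-02,  7.20000000e-02,
        7.60000000e-02,  8.00000000e-02,  8.40000000e-02,  8.80000000e-02,
        9.20000000e-02,  9.60000000e-02]))
1509 [-0.00363819 -0.01948781 -0.02758196] [ 0.02353766  0.01928113 -0.019322  ] 0.025416412266051985
[[0.0108, -0.018], [0.014, -0.016], [0.0162, -0.014], [0.0182, -0.012], [0.0188, -0.01], [0.0205, -0.008], [0.0223, -0.006], [0.0235, -0.004], [0.023, -0.002], [0.0213, -0.0], [0.0214, 0.002], [0.021, 0.004], [0.0207, 0.006], [0.0199, 0.008], [0.0188, 0.01], [0.0177, 0.012], [0.016, 0.014], [0.0139, 0.016]]
handle front 3958
[ 0.00152065 -0.00011974] 0.004183780067379175
```

```bash
python3 -c "
from h import *
st=arm.get_state();d=np.load('w3d.npy');P=cloud('wrist',d,st)
e=st['eef_pos'];Q=P-e-[.0013,0,0];z=P[...,2]-e[2]+.0476
m=(abs(Q[...,0])<.05)&(abs(Q[...,1])<.035)&(z>.001)&(z<.019);k=Q[m][:,:2];print(len(k))
for a in (24,27,30,33):
  t=np.radians(a);A=k@[np.cos(t),np.sin(t)];B=k@[np.sin(t),-np.cos(t)]
  print(a,np.percentile(A,[50,75,90,97,100]).round(4),np.percentile(B,[50,75,90,97,100]).round(4),np.percentile(B,[0,3,10]).round(4))
a=np.radians(29);print(np.c_[k@[np.cos(a),np.sin(a)],k@[np.sin(a),-np.cos(a)],z[m]][::12].round(3).tolist())
"
```

```text
428
24 [0.0179 0.0186 0.0191 0.0195 0.0198] [0.0042 0.0132 0.0159 0.0186 0.0189] [-0.0184 -0.0172 -0.0148]
27 [0.0175 0.0182 0.0191 0.0194 0.0196] [0.0052 0.0141 0.0165 0.018  0.0182] [-0.0176 -0.0164 -0.014 ]
30 [0.0171 0.0176 0.0191 0.0193 0.0194] [0.0061 0.015  0.017  0.0173 0.0175] [-0.0168 -0.0156 -0.0132]
33 [0.0169 0.0178 0.0191 0.0193 0.0195] [0.0069 0.0159 0.0175 0.0176 0.0178] [-0.0159 -0.0147 -0.0123]
[[0.018, 0.016, 0.001], [0.016, 0.017, 0.002], [0.017, 0.012, 0.005], [0.017, 0.012, 0.006], [0.018, 0.009, 0.004], [0.016, 0.017, 0.014], [0.017, 0.011, 0.009], [0.019, 0.002, 0.002], [0.017, 0.011, 0.011], [0.019, 0.003, 0.006], [0.017, 0.012, 0.015], [0.019, 0.003, 0.008], [0.017, 0.011, 0.016], [0.019, 0.001, 0.007], [0.017, 0.009, 0.014], [0.019, -0.003, 0.002], [0.017, 0.005, 0.009], [0.01, 0.017, 0.008], [0.019, 0.004, 0.017], [0.013, 0.016, 0.019], [0.019, -0.0, 0.011], [0.019, -0.005, 0.005], [0.009, 0.017, 0.013], [0.011, 0.017, 0.019], [0.006, 0.017, 0.007], [0.019, -0.005, 0.014], [0.002, 0.017, 0.003], [0.017, -0.008, 0.009], [0.017, -0.014, 0.004], [0.017, -0.012, 0.009], [0.016, -0.016, 0.006], [0.017, -0.012, 0.016], [0.017, -0.014, 0.015], [0.016, -0.014, 0.019], [-0.013, 0.018, 0.003], [-0.013, 0.018, 0.014]]
```

The 30° face has a narrow protruding end wall, so the slot lies along about 30°, which already matches the tang. I'll lower it.

```bash
python3 -m crank '[[[-0.06,-0.04,0.9,0],[-0.06,-0.04,1.6,0],[-0.06,-0.04,1.9,0],[-0.06,-0.04,2.1,0],[-0.06,-0.04,2.2,0],[-0.06,-0.04,2.2,0]]]'
```

```text
t: 7.45
eef_pos: [0.5852, 0.1454, 0.1626]
ee_rot: [-3.141, -0.0, -0.006]
force: [-0.3, 0.4, -1.4]
width: 0.0253
gripper_force: 40.0
```

```bash
python3 -m crank '[[[0,0,0.15,0],[0,0,0.15,1.5],[0,0,0.17,3],[0,0,0.18,4.5],[0.01,0,0.2,6],[0.01,0,0.21,7.5],[0.02,0,0.22,9],[0.02,0,0.23,10.5],[0.03,0,0.25,12],[0.03,0,0.26,13.5],[0.03,0,0.27,15],[0.03,0,0.28,16.5]]]'; python3 -m crank '[[[0,0,0,1.5],[0,0,0,1.5],[0,0,0,1.5]]]'; python3 -c "
from h import *
st=arm.get_state();print(st['q'],st['moment'])"
```

```text
t: 8.95
eef_pos: [0.5862, 0.1446, 0.1555]
ee_rot: [-3.141, -0.001, -1.45]
force: [1.4, -2.9, -2.9]
width: 0.0254
gripper_force: 40.0
t: 9.32
eef_pos: [0.5857, 0.1453, 0.1554]
ee_rot: [3.141, 0.0, -1.574]
force: [0.7, -1.8, -1.2]
width: 0.0254
gripper_force: 40.0
[ 5.66512398e-01  2.96875894e-01 -2.48877753e-01 -1.71919437e-04
 -1.02511656e+00 -5.69300641e-01] [-0.35766634 -0.1547279   0.05505472]
```

```bash
python3 -m crank '[[[0,0,0,-1],[0,0,-0.5,-1],[0,0,-1.5,-1],[0,0,-2.5,-1],[-2,0,-3.4,-1],[-4,0,-3.4,-1],[-4,0,-3.4,-1],[-4,0,-3.4,-1]]]';  python3 -c "
from h import *
st,p,d=snap('wrist','w4');P=cloud('wrist',d,st);print(st['eef_pos'])
h=cv2.cvtColor(p,cv2.COLOR_RGB2HSV).astype(int);H,S,V=h[...,0],h[...,1],h[...,2]
z=P[...,2]
m=((H<6)|(H>172))&(S>150)&(z>.1)&(abs(P[...,0]-.586)<.03)&(abs(P[...,1]-.144)<.03)
uv=np.argwhere(m)[:,::-1];Q=P[m];print('tang px',uv.mean(0),len(uv),Q.mean(0))
r=cv2.minAreaRect(atz('wrist',uv,.117,st)[:,:2].astype(np.float32));print(r)
q=atz('wrist',uv,.117,st)[:,:2];q=q-q.mean(0);w,v=np.linalg.eigh(q.T@q);print(np.degrees(np.arctan2(v[1,1],v[0,1])))
m=(z>.095)&(z<.109)&(d>0)&(abs(P[...,0]-.586)<.03)&(abs(P[...,1]-.144)<.03);print('disc',np.median(P[m],0))
"
```

```text
t: 10.32
eef_pos: [0.5862, 0.2455, 0.2408]
ee_rot: [-3.142, 0.0, -1.489]
force: [0.4, -1.0, -1.7]
width: 0.0257
gripper_force: 40.0
[0.5861625  0.24554554 0.24082837]
tang px [263.15384615  67.97435897] 117 [0.5849555  0.14617535 0.12156062]
((0.700782060623169, 0.22689765691757202), (0.29071685671806335, 0.023079559206962585), 35.766841888427734)
-146.8343294207044
disc [0.5859498  0.1438309  0.10411366]
```

View pics/w4.png

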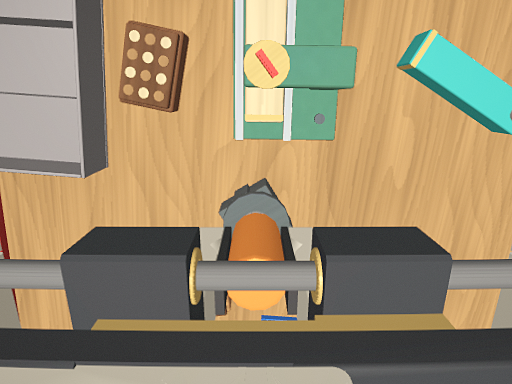

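In w4 the tang is at (266,63), clear of the driver. The disc is 3.5 mm lower than before. I'll check the tang's angle without the orange handle pixels.

```bash
python3 -c "
from h import *
st=arm.get_state();p=cv2.imread('pics/w4.png')[40:90,240:295]
h=cv2.cvtColor(p,cv2.COLOR_BGR2HSV).astype(int);H,S,V=h[...,0],h[...,1],h[...,2]
uv=np.argwhere(((H<6)|(H>172))&(S>150))[:,::-1]+[240,40]
q=atz('wrist',uv,.117,st)[:,:2];print(len(q),q.mean(0),cv2.minAreaRect(q.astype(np.float32)));r=q-q.mean(0);w,v=np.linalg.eigh(r.T@r);a=np.degrees(np.arctan2(v[1,1],v[0,1]));print(a,np.radians((93.9-a)%180))
print(st['q'][5]);to(.4865,-.2935,.2,-.087)
"
```

```text
115 [0.58488085 0.14515782] ((0.5859929323196411, 0.1437097042798996), (0.005760835483670235, 0.02284248173236847), 41.43110275268555)
133.29706618973668 2.453984132952751
-0.6211714058003884
row [ 21.14   5.73   1.63 -16.07] yaw now -1.49
```

Screw is at about 2.47 rad, well inside the band. I'll take the driver back to its tray.

```bash
python3 -m crank '[[[21,5.45,0,-16],[21,5.45,0,-16],[21,5.45,0,-16],[21,5.45,0,-16],[21,5.45,0,-16],[21,5.45,0,-16],[21,5.45,0,-16],[21,5.45,1.6,-16],[21,5.45,1.6,-16],[21,5.45,1.6,-16],[21,5.45,1.6,-16],[21,5.45,1.6,-16]]]'; python3 -c "
from h import *
print(arm.get_state()['q']);to(.493,-.289,.0535,0)"
```

```text
t: 11.88
eef_pos: [0.4937, -0.2886, 0.2012]
ee_rot: [3.141, -0.001, -0.092]
force: [0.4, 0.2, -0.9]
width: 0.0257
gripper_force: 40.0
[-1.86879650e-01  2.07767527e-01 -2.58161115e-01  3.04975539e-05
 -1.10364438e+00  1.66519936e+00]
row [-0.03  0.02  5.91 -1.06] yaw now -0.092
```

```bash
python3 -m crank '[[[0,0,2,0],[0,0,4,0],[0,0,5.3,0],[0,0,5.7,0],[0,0,5.82,0],[0,0,5.86,0],[0,0,5.86,0]]]'
```

```text
t: 12.75
eef_pos: [0.4942, -0.2892, 0.0551]
ee_rot: [3.141, -0.002, -0.093]
force: [0.4, 0.1, -0.9]
width: 0.0252
gripper_force: 40.0
```

```bash
python3 -m crank '[[[0,0,0.06,0],[0,0,0.1,0],[0,0,0.1,0]]]'
```

```text
t: 13.12
eef_pos: [0.4941, -0.2893, 0.0526]
ee_rot: [3.141, -0.002, -0.093]
force: [-1.4, 2.0, 8.0]
width: 0.0255
gripper_force: 40.0
```

Contact (8 N): the driver is on the tray floor. I'll release it gently, rise, and check.

```bash
python3 -m crank '[[[0,0,-0.03,0],[0,0,-0.03,0],[0,0,-0.03,0],[0,0,-0.03,0]]]' 0.4 20; python3 -m crank '[[[0,0,-1,0],[0,0,-3,0],[0,0,-5,0],[0,0,-7,0],[0,0,-7.5,0],[0,0,-7.5,0]]]'; python3 -c "
from h import *
st,p,d=snap('wrist','w5');P=cloud('wrist',d,st)
h=cv2.cvtColor(p,cv2.COLOR_RGB2HSV).astype(int);H,S=h[...,0],h[...,1];z=P[...,2]
m=(z>.085)&(z<.105)&(H<16)&(S>150)&(abs(P[...,0]-.494)<.04)&(abs(P[...,1]+.289)<.04);print(m.sum(),np.median(P[m],0))
m=(z>.026)&(z<.036)&(abs(P[...,0]-.494)<.04)&(abs(P[...,1]+.289)<.04);print('rim z',m.sum(),np.median(P[m],0))
g=np.radians(93.9);to(.5915,.0602,.16,-1.494)
"
```

```text
t: 13.62
eef_pos: [0.4933, -0.2891, 0.052]
ee_rot: [3.142, 0.0, -0.093]
force: [0.3, -0.8, 0.1]
width: 0.052
gripper_force: 0.0
t: 14.38
eef_pos: [0.4936, -0.289, 0.2401]
ee_rot: [-3.141, -0.002, -0.093]
force: [0.4, 0.2, -0.3]
width: 0.0525
gripper_force: 0.0
73 [ 0.505466   -0.28954842  0.09170781]
rim z 401 [ 0.50508226 -0.29030183  0.03045026]
row [  2.63 -14.26   3.16  16.05] yaw now -0.093
```

```bash
python3 -m crank '[[[2.6,-14.25,0,16],[2.6,-14.25,0,16],[2.6,-14.25,0,16],[2.6,-14.25,0,16],[2.6,-14.25,0,16],[2.6,-14.25,1,16],[2.6,-14.25,2.5,16],[2.6,-14.25,3.2,16],[2.6,-14.25,3.2,16],[2.6,-14.25,3.2,16]]]'; python3 -c "
from h import *
st,p,d=snap('top','top2');P=cloud('top',d)
to(.5915,.0602,.0535,-1.5025)
"
```

```text
t: 15.68
eef_pos: [0.5913, 0.0593, 0.1595]
ee_rot: [3.141, -0.0, -1.486]
force: [-0.9, 0.3, 0.3]
width: 0.0525
gripper_force: 0.0
row [-0.03  0.    4.26  0.18] yaw now -1.487
```

```bash
python3 -m crank '[[[0,0,2,0.2],[0,0,3.5,0.2],[0,0,4.1,0.2],[0,0,4.25,0.2],[0,0,4.25,0.2]]]'; python3 -m crank '[[[0,0,0,0],[0,0,0,0],[0,0,0,0],[0,0,0,0],[0,0,0,0],[0,0,0,0]]]' 1 15
```

```text
t: 16.35
eef_pos: [0.5921, 0.0598, 0.0547]
ee_rot: [-3.14, 0.0, -1.506]
force: [0.9, -0.3, 0.9]
width: 0.0526
gripper_force: 0.0
t: 17.1
eef_pos: [0.5913, 0.0596, 0.0535]
ee_rot: [-3.141, 0.0, -1.506]
force: [0.5, -0.7, 3.3]
width: 0.0176
gripper_force: 15.0
```

```bash
python3 -m crank '[[[0.15,0,0,0],[0.3,0,0,0],[0.5,0,0,0],[0.7,0,0,0]]]'; python3 -m crank '[[[0.25,0,0,0],[0.5,0,0,0],[0.75,0,0,0],[1,0,0,0],[1.25,0,0,0],[1.5,0,0,0],[1.75,0,0,0],[2,0,0,0],[2.2,0,0,0],[2.4,0,0,0],[2.4,0,0,0]]]'; python3 -m crank '[[[0,0,0,0],[0,0,0,0],[0,0,0,0]]]' 0.4; python3 -m crank '[[[0,0,-1,0],[0,0,-2.5,0],[0,0,-4.5,0],[0,0,-6.5,0],[-3,0,-8,0],[-3,0,-8,0],[-3,0,-8,0]]]'; python3 -c "
from h import *
st,p,d=snap('wrist','w6');P=cloud('wrist',d,st);z=P[...,2]
h=cv2.cvtColor(p,cv2.COLOR_RGB2HSV).astype(int);S=h[...,1]
m=(abs(z-.088)<.006)&(S<60)&(abs(P[...,0]-.597)<.03)&(abs(P[...,1]+.017)<.04);print('knob',m.sum(),P[m].mean(0))
_,t,d=snap('top','top3')
a=cv2.resize(p,(400,300));b=cv2.resize(t[120:270,180:380],(400,300),interpolation=cv2.INTER_CUBIC)
cv2.imwrite('pics/fin.png',np.hstack([a,b])[:,:,::-1])"
```

```text
t: 17.6
eef_pos: [0.5927, 0.0425, 0.0535]
ee_rot: [-3.141, 0.001, -1.506]
force: [-0.4, 5.2, 0.8]
width: 0.018
gripper_force: 15.0
t: 18.98
eef_pos: [0.5961, -0.0186, 0.0534]
ee_rot: [3.141, -0.001, -1.507]
force: [0.7, -1.1, 3.2]
width: 0.0173
gripper_force: 15.0
t: 19.35
eef_pos: [0.5958, -0.0178, 0.0531]
ee_rot: [3.141, -0.0, -1.507]
force: [-0.5, -0.3, -0.8]
width: 0.042
gripper_force: 0.0
t: 20.23
eef_pos: [0.5913, 0.0584, 0.2537]
ee_rot: [-3.141, 0.0, -1.504]
force: [-0.2, -0.7, -1.2]
width: 0.0525
gripper_force: 0.0
knob 270 [ 0.59647577 -0.01873283  0.08737269]
```

View pics/fin.png

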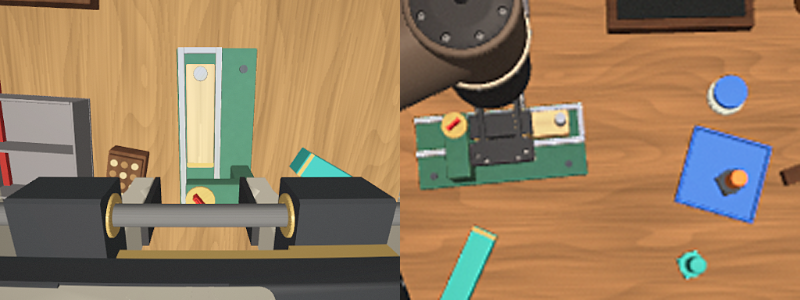

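The pictures show the knob at (200,73), 163 mm from the screw, so the block's origin is at about -101 mm: clear of the nose and short of the end plate. The driver stands upright in its tray at (737,178) and the arm is free of everything.

```bash
python3 -c "
from station import arm
print(arm.job_done())"
```

```text
the job is handed in; nothing more can be done
None
```

The job is handed in: the stop is set to about 2.47 rad, the driver is standing upright in its tray, and the setting block was drawn out clear of the nose (origin about 101 mm on the -x side) and left lying in the channel, about 20 s into the 67 s allowed.

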